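# Close up the row in the planing tray and drop the flip stop

### The job

Four candle-block blanks stand in a row in the planing tray. With the fingertips, push on the tail blank only, so that the whole row slides along the fence as one train until it is fully home against the wooden end stop; then tip the flip stop over with a finger so that it drops down into the channel behind the tail blank and the row cannot slide back under the plane. Nothing is picked up or lifted: the blanks stay down in the channel, and the plane, sanding block, mallet and tape measure stay where they are.

Things in the scene. Friction and masses are not known exactly. Their poses are not given: they have to be found in the camera images.
- tray: gang-planing tray screwed to the bench: plywood board, x = -57 to +85, y = -190 to +190 mm, 12 thick. Origin on the bench, below the middle of the channel. y runs along the channel: end stop at the -y end, the row is pushed towards -y; x points across, away from the robot. Channel: x = -26.5 to +26.5 mm, floor 12 mm above the bench, empty and open at the +y end behind the row
- fence_top (a point): middle of the top of the high far fence, which stands on x = +26.5 to +46.5 mm of the tray, top 40 mm above the bench. The near lip stands on x = -42.5 to -26.5 mm, top 26 mm above the bench. Both run the whole length and are lower than the blanks' tops (48 mm above the bench)
- end_stop_face (a point): centre of the face of the dark wooden end stop (53 wide, 26 mm high) which the first blank must touch; at x = 0, y = -155 mm in the tray's frame, 25 mm above the bench. When the row is home the tail blank's free face is 200 mm from it
- blank_1: first blank, next to the end stop: pale birch block 50 x 50 x 36 mm (36 high), 22 mm candle hole bored in the top, about 70 g; origin at the centre of its underside. The four blanks are alike and stand in line in the channel, touching or up to 3 mm apart, the first one 40 to 90 mm short of the end stop. They slide freely
- blank_2: second blank, same size and origin
- blank_3: third blank, same size and origin
- blank_4: tail blank, the last one of the row, farthest from the end stop; same size and origin; the only blank to be touched
- tail_face (a point): centre of the tail blank's free face (50 wide, 36 mm high), the one to push on; 18 mm above the channel floor, 25 mm in the tray's +y direction from the blank's centre
- flip_pivot (a point): pivot of the flip stop, in an aluminium bracket (up to 55 mm above the bench, 21 mm long in y) behind the far fence: at x = +53.5, y = +53 mm in the tray's frame, 44 mm above the bench. Hinge axis parallel to the tray's y axis
- flip_stop (a joint): flip stop, a dark steel arm 66 mm long with a tongue: 0 = down across the channel, 1.57 = upright, 2.3 = limit, leaning back away from the channel. It starts leaning back by its weight on that limit. Swings easily (70 g, no spring): pushed from behind past upright towards the channel it falls shut by its own weight. It cannot go down if the tail blank is not home
- flip_tip (a point): axis of the red plastic roll (11 mm thick, 14 mm long) on the free end of the flip stop, 60 mm from the pivot. With the stop leaning back it is 40 mm farther out than the pivot (tray's +x) and 88 mm above the bench
- flip_tongue (a point): middle of the flip stop's tongue, 10 mm thick along the tray's y. When down, it fills y = +48 to +58 mm of the tray's channel, 3 mm behind the tail blank's free face if the row is home
- block_plane: block plane, 50 x 150 x 62 mm, origin at the centre of its underside; leave alone
- sanding_block: wooden sanding block, 56 x 100 x 28 mm, origin at the centre of its underside; leave alone
- mallet: wooden carver's mallet standing on its head, 72 mm thick, 235 mm high, origin at the centre of its underside; leave alone
- tape_measure: black tape measure, 48 x 85 x 40 mm, origin at the centre of its underside; leave alone

How it is judged:
On the way:
1. the row is closed up and home against the end stop (tail blank within 2.5 mm of home), with the flip stop still up (y of blank_4 in the frame of tray below 0.0225 m and value of joint flip_stop above 1.2 rad), for 0.2 s.
At the end, for the whole second after the job is handed in: the row stands against the end stop (first and tail blank within 3.5 mm of home), all blanks flat on the channel floor and at rest, the flip stop fully down (below 0.08 rad) in the channel behind the tail blank (value of joint flip_stop below 0.08 rad and y of blank_4 in the frame of tray between 0.016 and 0.0235 m and y of blank_1 in the frame of tray below -0.1265 m and z of each of blank_1, blank_2, blank_3, blank_4 in the frame of tray below 0.015 m and linear speed of blank_4 below 0.01 m/s and velocity of joint flip_stop below 0.05 rad/s); the robot touches nothing.
It fails at once if a blank is lifted (8 mm) or tipped (0.2 rad) (z of any of blank_1, blank_2, blank_3, blank_4 in the frame of tray above 0.02 m or angle between any of blank_1, blank_2, blank_3, blank_4's own z axis and vertical above 0.2 rad).
It fails at once if the robot touches a blank other than the tail blank (contact force between any of the fingers, the arm and blank_1 above 1 N or contact force between any of the fingers, the arm and blank_2 above 1 N or contact force between any of the fingers, the arm and blank_3 above 1 N).
It fails at once if the plane, sanding block, mallet or tape measure is moved (15 mm) (distance of any of block_plane, sanding_block, mallet, tape_measure from where it was at the start of the episode above 0.015 m).
It also fails if it takes over 38 s, if anything falls off the work surface, if the arm or the gripper's body presses on something with over 40 N, if the wrist force passes 120 N, or if a joint passes its speed limit or range.

### The arm

A 7-joint arm with a two-finger parallel gripper is mounted at the origin on a cart in front of the work surface, level with it; the furniture and walls round the work are solid. World frame = base frame: x ahead of the robot, y to its left, z up, the work surface at z = 0. Lengths are in m, angles in rad, forces in N, time in s.
With the tool pointing down it reaches from about 0.4 to 0.875 m from the base axis. Payload 19.3 kg.
Tool frame: the origin (TCP) lies on the mounting face of the last link; the fingertips stand 173 mm ahead of it and the grasp point (between the pads) lies 155 mm ahead of it (bot.grip_point_offset is the distance from the TCP to the grasp point, in m); z points along the fingers, y is the line along which they close (so a half turn about z gives the same grasp; the last joint's range is limited). The gripper opens to 85 mm and grips with 20 to 120 N. Pads are 22 mm wide; open, the fingers measure 114 mm over their backs; the gripper's body (76 mm by 85 mm) begins 54 mm behind the grasp point. The pads swing forward as they close: fully open they stand 13 mm farther back than shut.
Start: joints at [1.198, 0.521, -0.036, 1.599, 0.021, 1.021, -0.113], TCP at [0.186, -0.597, 0.405] pointing down, gripper open.
Joint ranges: [-2.91, 2.91], [-0.3, 2.13], [-1.5, 1.42], [0.17, 2.43], [-1.26, 4.41], [0.16, 1.93], [-2.52, 2.52]. Speed limits (rad/s): [1.89, 1.89, 2.39, 2.39, 3.01, 3.01, 3.01].

### API

Orientations are given as [roll, pitch, yaw] about the fixed x, y, z axes, in that order (R = Rz(yaw) Ry(pitch) Rx(roll)).
In Python, from workcell import bot gives the robot as it stands.
- The arm moves only by the tool arm_command, never from a script. Its argument "deltas" is a list of rows, each a list of 3 entries, a list of its own where there are three numbers: the shift along the tool's x, y, z in cm, then the turn, a rotation vector about the tool's x, y, z in rad, then the finger opening in cm, from 0 to 8.54. In form: [[[tx, ty, tz], [rx, ry, rz], claw], ...]. A call has 1 to 20 rows; each row shifts and turns the commanded pose from where the row before left it, along the tool's axes as they then stand; what a row does not reach is not made up. A row lasts 1/10 s, in which the tool goes at most 50 mm and 8.59 degrees, less where a joint would pass 70% of its speed; a pose out of reach is approached as far as the arm can. A call with a gripper value outside its range is refused whole. The fingers move at their own pace and stop on an object; "newtons" is the grip in N (left out, the last holds). Time passes only in rows, so rows that do not move let the fingers close. It gives the time, the measured TCP pose, the force, the opening and the grip force at its end, in the units of the state.
- bot.observe(): the state, without advancing time (a new reading comes with each control period).
- bot.grab_frame(name): name is "scene" or "top"; returns a dict with "frame" (420x560x3 uint8, red, green, blue), "K" (3x3 intrinsics, pixels), "rvec" (rotation vector, rad) and "tvec" (3), from world to camera coordinates, as OpenCV has them. Camera axes: x right, y down, z forward; pixel columns grow to the right and rows downward; lengths in m; the calibration is good to about 2 mm. A picture is of the moment at which its call begins. There is no depth.
- bot.job_done(): hands the job in; it is judged then, once.
Trained networks look in a picture, given as the dict that the camera call returned (one of the last four; its "shot" number tells which), for a name from the list of things; names that differ only in an ending like _2 or _b are one class to them, and where a whole thing is asked for, a point or a joint stands for the part that bears it (a point fixed in the world has none). Each returns a list of dicts, best first, with "p" (0 to 1); they miss things now and then, are a little off and sometimes report something else, mostly with a low value. They report only what shows in the picture. A call takes as long as a camera call.
- bot.find_in(name, picture): "rect" ([left, top, width, height] in pixels, round what is visible of it).
- bot.mark_of(name, picture): "at" ([column, row] in pixels: a listed point, or the origin of a listed thing).
The state is a dict: "clock": time; "qpos": joint angles; "qd": joint speeds; "joint_efforts": joint torques, N m; "position": TCP position; "tool_rot": TCP orientation; "force": force on the tool from outside, world axes, zero at the start; "moment": the same for the moment, N m; "grip_width": finger opening in m; "finger_force": force on a finger pad.
Only numpy, scipy, OpenCV 4.12 (cv2) and the standard library are available. Lean on these libraries where they do the work, as an engineer would, in place of code of your own. Each camera call takes 0.05 s, during which the arm holds its last target. There are 200 camera calls.

## Working session

There is one attempt and no reset: what is moved stays moved. The work goes in short steps, Python scripts to look and compute and a tool call to move; the robot and the scene stay as the last step left them, time stands still between calls to the robot, and variables do not carry over. Pictures are saved under pics/ and viewed, at most 10 in all, crops included, and the job is handed in when it is done.

Besides the shell and the picture viewer there is one more tool, called after ">>>" as name(argument=value, ...), one argument or row to a line, values as JSON. arm_command: Moves the arm, as the interface text tells. Its arguments: {"type":"object","properties":{"deltas":{"type":"array","items":{"type":"array"}},"newtons":{"type":"number"}},"required":["deltas"]}

```bash
mkdir -p pics; cat > h.py <<'E'
import numpy as np, cv2
from workcell import bot
def ray(p,uv):
    R=cv2.Rodrigues(np.array(p["rvec"],float))[0]; t=np.array(p["tvec"],float).ravel()
    d=R.T@np.linalg.inv(p["K"])@np.array([uv[0],uv[1],1.]); return -R.T@t,d
def atz(p,uv,z):
    c,d=ray(p,uv); return c+d*(z-c[2])/d[2]
def proj(p,X):
    return cv2.projectPoints(np.array(X,float).reshape(-1,3),np.array(p["rvec"],float),np.array(p["tvec"],float),np.array(p["K"],float),None)[0].reshape(-1,2)
def save(p,n): cv2.imwrite("pics/"+n,cv2.cvtColor(p["frame"],cv2.COLOR_RGB2BGR))
E
python3 - <<'E'
from h import *
np.set_printoptions(precision=4,suppress=True)
s=bot.observe(); print(s["clock"],s["position"],s["tool_rot"],s["grip_width"],s["force"])
Z=dict(tray=0,fence_top=.04,end_stop_face=.025,blank_4=.012,tail_face=.03,flip_pivot=.044,flip_tip=.088,block_plane=0,sanding_block=0,mallet=0,tape_measure=0)
for n in("scene","top"):
    p=bot.grab_frame(n); save(p,n+"0.png"); print(n,ray(p,(280,210)))
    for k,z in Z.items():
        for m in bot.mark_of(k,p)[:5 if k=="blank_4" else 2]: print(k,round(m["p"],2),np.array(m["at"]),atz(p,m["at"],z)[:2])
E
```

```text
0.0 [ 0.1863 -0.5964  0.4041] [-3.1405  0.0001  0.3028] 0.08500685396591812 [ 0.2163 -0.1714 -0.2042]
scene (array([-0.3851,  0.6989,  0.948 ]), array([ 0.6186, -0.4454, -0.6474]))
tray 0.59 [309.8 213.3] [ 0.4611 -0.0136]
fence_top 0.65 [300.9 199.2] [ 0.4869 -0.0002]
fence_top 0.2 [342.3 156.5] [ 0.5802 -0.2315]
end_stop_face 0.9 [352.7 188.3] [ 0.4552 -0.1653]
blank_4 0.84 [275.7 222.7] [0.4726 0.0952]
blank_4 0.72 [322. 206.] [ 0.4556 -0.0522]
blank_4 0.68 [293.2 218.7] [0.4586 0.0466]
blank_4 0.66 [308.1 211.2] [ 0.4602 -0.0062]
blank_4 0.48 [343.4 155.6] [ 0.6118 -0.2664]
tail_face 0.72 [271.  223.8] [0.4596 0.1195]
tail_face 0.4 [394.5 185.8] [ 0.3898 -0.2684]
flip_pivot 0.65 [282.2 199.4] [0.5119 0.0457]
flip_tip 0.51 [274.9 179.1] [0.5517 0.0425]
flip_tip 0.19 [350.3 188. ] [ 0.4025 -0.1018]
block_plane 0.83 [148.1 259.5] [0.5541 0.4312]
mallet 0.65 [343.8 156.6] [ 0.6195 -0.2761]
tape_measure 0.91 [394.  185.2] [ 0.4181 -0.3009]
tape_measure 0.39 [305.1 209.5] [ 0.4817 -0.0128]
top (array([0.3034, 0.0765, 1.4496]), array([ 0.1288, -0.0058, -0.9917]))
tray 0.83 [302.4 221.5] [ 0.4548 -0.004 ]
tray 0.61 [168.7 187.2] [0.5648 0.4281]
fence_top 0.61 [300.6 203.2] [0.5083 0.0037]
blank_4 0.77 [286.2 220.1] [0.4578 0.0483]
blank_4 0.75 [319.6 219.2] [ 0.4611 -0.0582]
blank_4 0.64 [305.8 218.6] [ 0.4628 -0.0142]
blank_4 0.49 [270.3 220.3] [0.457  0.0989]
tail_face 0.82 [262.8 217.4] [0.4642 0.1222]
flip_tip 0.54 [286.1 185.2] [0.5565 0.0501]
block_plane 0.94 [164.3 187.2] [0.5648 0.4423]
block_plane 0.21 [270.2 220.6] [0.4573 0.0994]
sanding_block 0.66 [167.6 232.3] [0.4187 0.4266]
sanding_block 0.16 [287.8 218.4] [0.4646 0.0429]
mallet 0.91 [383.4 170.4] [ 0.6232 -0.269 ]
tape_measure 0.58 [393. 235.] [ 0.4123 -0.294 ]
```

```bash
python3 - <<'E'
import cv2
a=cv2.imread("pics/top0.png"); b=cv2.imread("pics/scene0.png")
c=cv2.resize(a[150:270,220:420],(800,480),interpolation=cv2.INTER_CUBIC); cv2.imwrite("pics/topc.png",c)
c=cv2.resize(b[130:260,220:420],(800,520),interpolation=cv2.INTER_CUBIC); cv2.imwrite("pics/scenec.png",c)
E
```

```text
(no output)
```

View pics/topc.png

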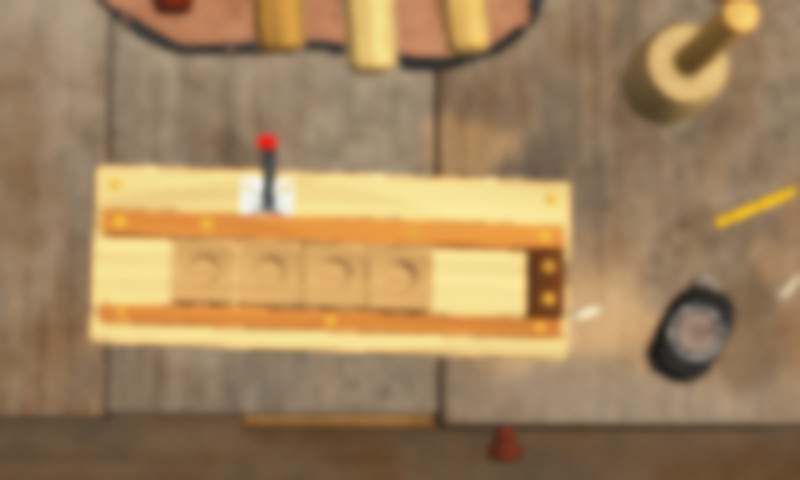

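View pics/scene0.png

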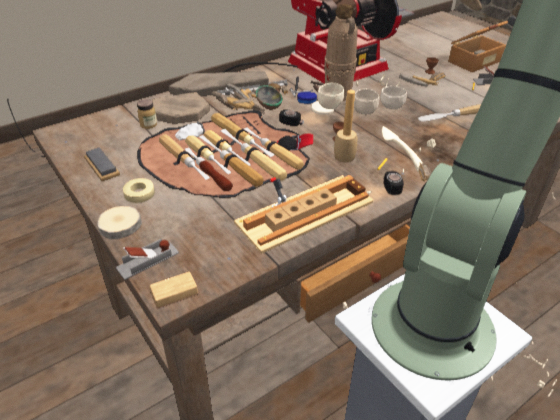

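The top crop shows the tray with its end stop at the right (face at crop column ~528), the blanks at columns 172–432, and the red flip tip at (267,143). The tape measure and mallet are well clear. I'll fit the tray pose from its corners.

```bash
python3 - <<'E'
from h import *
np.set_printoptions(precision=4,suppress=True)
p=bot.grab_frame("top")
f=lambda c:(c[0]/4+220-.4,c[1]/4+150-.4)
cor=[(97,165),(572,182),(570,357),(90,343)]
L=np.array([[85,190],[85,-190],[-57,-190],[-57,190]])/1e3
W=np.array([atz(p,f(c),.012)[:2] for c in cor])
H=(L-L.mean(0)).T@(W-W.mean(0)); a=np.arctan2(H[0,1]-H[1,0],H[0,0]+H[1,1])
R=np.array([[np.cos(a),-np.sin(a)],[np.sin(a),np.cos(a)]]); t=W.mean(0)-R@L.mean(0)
print("yaw",a,"t",t,"res",(L@R.T+t-W)*1e3)
loc=lambda uv,z:R.T@(atz(p,uv,z)[:2]-t)*1e3
for n,c,z in[("tip",(267,143),.088),("tail top edge",(172,272),.048),("stop top edge",(528,282),.038),("b1 front",(432,278),.048)]: print(n,loc(f(c),z))
q=bot.grab_frame("scene")
for n,X in dict(tail_face=(0,.12,.03),stop=(0,-.155,.025),tip=(.0935,.053,.088),piv=(.0535,.053,.044)).items():
    w=[*(R@X[:2]+t),X[2]]; print(n,w,proj(q,w),proj(p,w))
E
```

```text
yaw -0.02930614423440562 t [ 0.4607 -0.0039] res [[-0.5084 -0.7121]
 [ 0.7456  0.665 ]
 [-0.703   0.2754]
 [ 0.4658 -0.2282]]
tip [93.786  56.0856]
tail top edge [ -2.8593 126.1436]
stop top edge [  -0.526  -152.0644]
b1 front [ -0.9602 -75.798 ]
tail_face [np.float64(0.46420613600146293), np.float64(0.116020370094742), 0.03] [[271.0964 222.3537]] [[264.7687 217.4024]]
stop [np.float64(0.456148099893425), np.float64(-0.1588615464695921), 0.025] [[350.8128 188.9069]] [[351.8616 220.404 ]]
tip [np.float64(0.5557027570179236), np.float64(0.046309407236880415), 0.088] [[272.937  178.8649]] [[287.3598 185.4755]]
piv [np.float64(0.5157199327903841), np.float64(0.04748148521623139), 0.044] [[280.886 198.913]] [[286.6658 200.6149]]
```

>>> arm_command(
  deltas=[
    [[0,0,0],[0,0,0.083],0],
    [[0,0,0],[0,0,0.083],0],
    [[0,0,0],[0,0,0.083],0],
    [[0,0,0],[0,0,0.083],0],
    [[3.2,-3.2,0],[0,0,0],0],
    [[3.2,-3.2,0],[0,0,0],0],
    [[3.2,-3.2,0],[0,0,0],0],
    [[3.2,-3.2,0],[0,0,0],0],
    [[3.2,-3.2,0],[0,0,0],0],
    [[3.2,-3.2,0],[0,0,0],0],
    [[3.2,-3.2,0],[0,0,0],0],
    [[3.2,-3.2,0],[0,0,0],0],
    [[0,-3,0],[0,0,0],0],
    [[0,-3,0],[0,0,0],0],
    [[0,-3,0],[0,0,0],0],
    [[0,-3,0],[0,0,0],0],
    [[0,-3,0],[0,0,0],0],
    [[0,-3,0],[0,0,0],0],
  ],
)

```text
clock: 3.1
position: [0.4549, -0.1671, 0.4049]
tool_rot: [3.141, -0.0, -0.029]
force: [-0.3, -0.4, -0.1]
grip_width: -0.0
finger_force: 0.0
```

>>> arm_command(
  deltas=[
    [[0,-3,0],[0,0,0],0],
    [[0,-3,0],[0,0,0],0],
    [[0,-3,0],[0,0,0],0],
    [[0,-3,0],[0,0,0],0],
    [[0,-3,0],[0,0,0],0],
    [[0,-3,0],[0,0,0],0],
    [[0,-3,0],[0,0,0],0],
    [[0,-3,0],[0,0,0],0],
    [[0,-3,0],[0,0,0],0],
    [[0,-3,0],[0,0,0],0],
    [[0.1,-2.8,0],[0,0,0],0],
    [[0,0,3],[0,0,0],0],
    [[0,0,3],[0,0,0],0],
    [[0,0,3],[0,0,0],0],
    [[0,0,3],[0,0,0],0],
    [[0,0,2.5],[0,0,0],0],
    [[0,0,0],[0,0,0],0],
  ],
)

```text
clock: 4.8
position: [0.4648, 0.1594, 0.2574]
tool_rot: [3.14, 0.004, -0.029]
force: [1.0, -0.0, 1.0]
grip_width: -0.0002
finger_force: 0.0
```

```bash
python3 - <<'E'
from h import *
print(bot.observe()["position"])
a=bot.grab_frame("top"); b=bot.grab_frame("scene")
A=cv2.resize(a["frame"][170:260,220:370],(800,480),interpolation=cv2.INTER_CUBIC)[:300,:]
A=cv2.resize(a["frame"][180:240,230:330],(600,360),interpolation=cv2.INTER_CUBIC)
B=cv2.resize(b["frame"][170:245,230:330],(320*1,240),interpolation=cv2.INTER_CUBIC)
o=np.zeros((600,600,3),np.uint8); o[:360]=A; o[360:,:320]=B
save(dict(frame=o),"c2.png")
E
```

```text
[0.46481691 0.15939767 0.25741255]
```

View pics/c2.png

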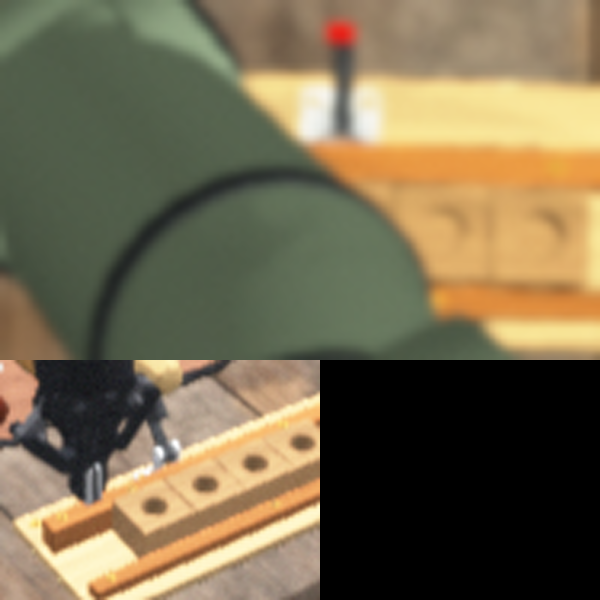

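The lower crop shows the fingertips at (93,497), over the open channel just behind the tail blank. Next I lower them.

>>> arm_command(
  deltas=[
    [[0,0,2],[0,0,0],0],
    [[0,0,2],[0,0,0],0],
    [[0,0,1],[0,0,0],0],
    [[0,0,0.7],[0,0,0],0],
    [[0,0,0],[0,0,0],0],
    [[0,0,0],[0,0,0],0],
  ],
)

```text
clock: 5.5
position: [0.4658, 0.1597, 0.2034]
tool_rot: [-3.141, -0.001, -0.029]
force: [0.2, -0.7, -0.1]
grip_width: -0.0003
finger_force: 0.0
```

```bash
python3 - <<'E'
from h import *
s=bot.observe();x=s["position"];print(x,s["force"])
b=bot.grab_frame("scene")
for z in(.173,.186):print(proj(b,[x[0],x[1],x[2]-z]))
save(dict(frame=cv2.resize(b["frame"][185:245,235:315],(640,480),interpolation=cv2.INTER_CUBIC)),"c3.png")
E
```

```text
[0.46581582 0.15970821 0.20343684] [ 0.17090444 -0.71694842 -0.06720275]
[[257.02326062 228.26222563]]
[[257.12826913 231.91132685]]
```

View pics/c3.png

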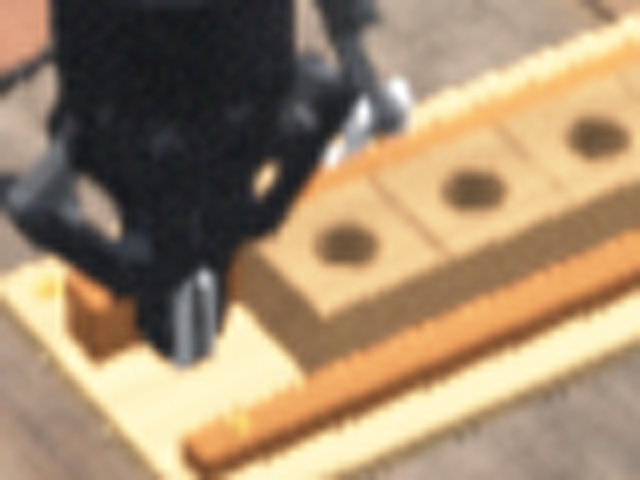

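The fingertips show at about (190,360) in the crop, inside the channel with a gap behind the tail blank. I lower slightly and push.

>>> arm_command(
  deltas=[
    [[0,0,0.6],[0,0,0],0],
    [[0,1,0],[0,0,0],0],
    [[0,1,0],[0,0,0],0],
    [[0,0.8,0],[0,0,0],0],
    [[0,0.8,0],[0,0,0],0],
    [[0,0.8,0],[0,0,0],0],
    [[0,0.8,0],[0,0,0],0],
    [[0,0.8,0],[0,0,0],0],
    [[0,0.8,0],[0,0,0],0],
    [[0,0.8,0],[0,0,0],0],
    [[0,0.6,0],[0,0,0],0],
    [[0,0.4,0],[0,0,0],0],
    [[0,0.2,0],[0,0,0],0],
    [[0,0,0],[0,0,0],0],
  ],
)

```text
clock: 6.95
position: [0.463, 0.0714, 0.1967]
tool_rot: [3.141, 0.0, -0.03]
force: [-0.1, -0.1, 0.5]
grip_width: -0.0
finger_force: 0.0
```

>>> arm_command(
  deltas=[
    [[0,0.4,0],[0,0,0],0],
    [[0,0.4,0],[0,0,0],0],
    [[0,0.3,0],[0,0,0],0],
    [[0,0.2,0],[0,0,0],0],
    [[0,0,0],[0,0,0],0],
  ],
)

```text
clock: 7.45
position: [0.4626, 0.0582, 0.1967]
tool_rot: [3.141, 0.0, -0.03]
force: [-0.1, 0.3, 0.4]
grip_width: -0.0005
finger_force: 0.0
```

```bash
python3 - <<'E'
from h import *
s=bot.observe();print(s["position"],s["force"])
b=bot.grab_frame("scene");a=bot.grab_frame("top")
o=np.zeros((600,800,3),np.uint8)
o[:300]=cv2.resize(b["frame"][170:230,240:400],(800,300),interpolation=cv2.INTER_CUBIC)
o[300:]=cv2.resize(a["frame"][180:240,240:400],(800,300),interpolation=cv2.INTER_CUBIC)
save(dict(frame=o),"c4.png")
E
```

```text
[0.4625915  0.05824206 0.19667979] [-0.07298764  0.30931652  0.38597293]
```

View pics/c4.png

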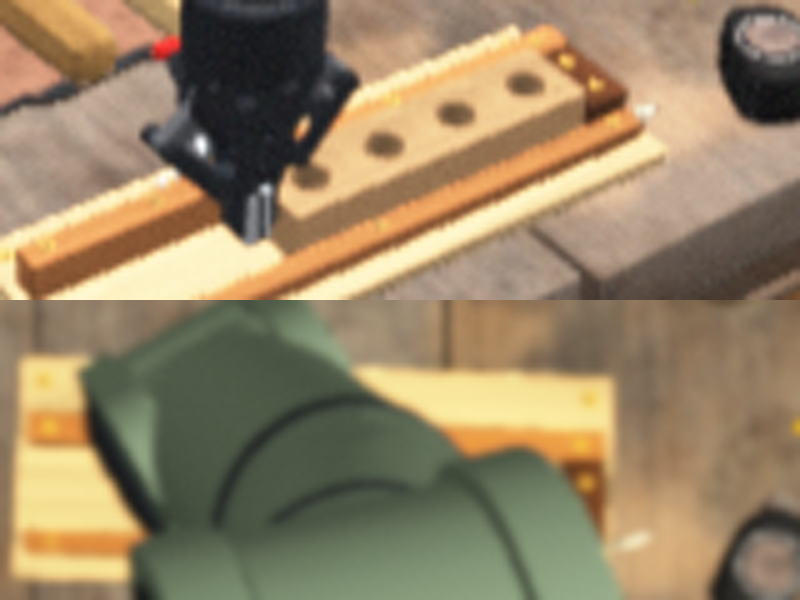

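The row has closed up and nearly reaches the dark stop, at about (575,90) in the upper half. I'll push on in small steps until the force rises.

>>> arm_command(
  deltas=[
    [[0,0.15,0],[0,0,0],0],
    [[0,0.15,0],[0,0,0],0],
    [[0,0,0],[0,0,0],0],
  ],
)

```text
clock: 7.85
position: [0.4625, 0.0555, 0.1967]
tool_rot: [-3.142, -0.0, -0.029]
force: [0.4, 0.2, -0.3]
grip_width: 0.0002
finger_force: 0.2
```

>>> arm_command(
  deltas=[
    [[0,0.15,0],[0,0,0],0],
    [[0,0.15,0],[0,0,0],0],
    [[0,0,0],[0,0,0],0],
  ],
)

```text
clock: 8.15
position: [0.4627, 0.054, 0.1969]
tool_rot: [-3.139, -0.001, -0.028]
force: [-0.9, 10.8, 0.3]
grip_width: 0.0
finger_force: 6.3
```

Force of 10.8 N, so the row is home. I hold, back off, rise, and go behind the flip stop.

>>> arm_command(
  deltas=[
    [[0,0,0],[0,0,0],0],
    [[0,0,0],[0,0,0],0],
    [[0,0,0],[0,0,0],0],
    [[0,-0.2,0],[0,0,0],0],
    [[0,-0.8,0],[0,0,0],0],
    [[0,-1.5,0],[0,0,0],0],
    [[0,0,-2],[0,0,0],0],
    [[0,0,-3],[0,0,0],0],
    [[0,0,-3],[0,0,0],0],
    [[0,0,-3.5],[0,0,0],0],
    [[3,0,0],[0,0,0],0],
    [[3,0,0],[0,0,0],0],
    [[3,0,0],[0,0,0],0],
    [[3.5,0,0],[0,0,0],0],
    [[0,1.5,0],[0,0,0],0],
    [[0,1.6,0],[0,0,0],0],
    [[0,0,0],[0,0,0],0],
  ],
)

```text
clock: 9.85
position: [0.5865, 0.0403, 0.3115]
tool_rot: [3.14, 0.001, -0.032]
force: [-0.1, -0.4, 0.2]
grip_width: -0.0002
finger_force: 0.0
```

```bash
python3 - <<'E'
from h import *
s=bot.observe();x=s["position"];print(x,s["force"])
b=bot.grab_frame("scene");a=bot.grab_frame("top")
print(proj(b,[x[0],x[1],x[2]-.173]))
for n in("tail_face","flip_tip","end_stop_face"):
  for c in(b,a): print(n,[(round(m["p"],2),m["at"],atz(c,m["at"],dict(tail_face=.03,flip_tip=.088,end_stop_face=.025)[n])[:2]) for m in bot.mark_of(n,c)[:1]])
save(dict(frame=cv2.resize(b["frame"][140:230,240:360],(800,600),interpolation=cv2.INTER_CUBIC)),"c5.png")
E
```

```text
[0.58654204 0.04028506 0.31145736] [-0.05521586 -0.39416934  0.23779161]
[[268.27574541 157.78196615]]
tail_face [(0.69, [294.5, 212.0], array([0.46250158, 0.03978691]))]
tail_face [(0.46, [286.3, 216.0], array([0.46887206, 0.04830788]))]
flip_tip [(0.45, [302.0, 198.8], array([0.44047233, 0.03338739]))]
flip_tip [(0.44, [286.1, 217.2], array([0.45846615, 0.05005858]))]
end_stop_face [(0.58, [352.4, 184.2], array([ 0.47036644, -0.17758327]))]
end_stop_face [(0.65, [353.7, 220.4], array([ 0.45617969, -0.16467496]))]
```

View pics/c5.png

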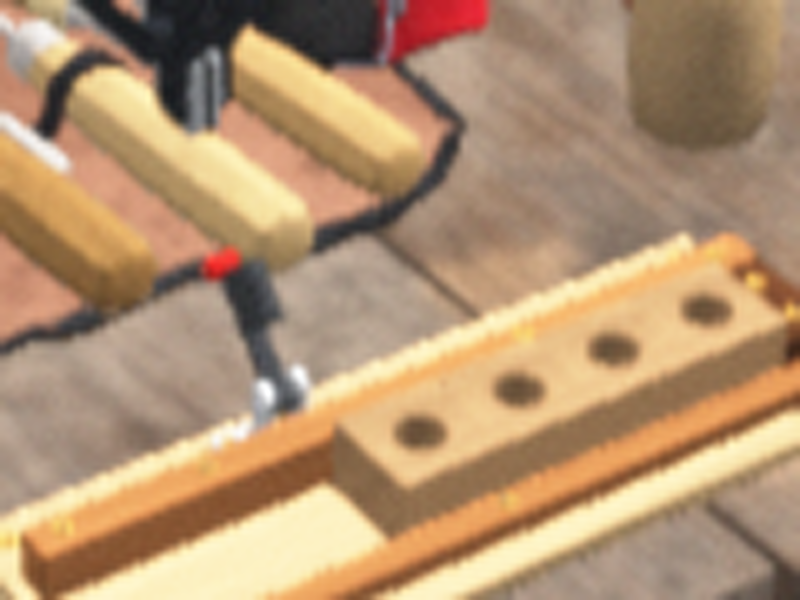

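The view shows the row against the stop, the flip stop still leaning back with its roll at (222,263), and the finger above and beyond it. I go down behind the roll and push it towards the channel.

>>> arm_command(
  deltas=[
    [[0,-0.3,2],[0,0,0],0],
    [[0,0,2],[0,0,0],0],
    [[0,0,1.5],[0,0,0],0],
    [[0,0,0.7],[0,0,0],0],
    [[-0.8,0,0],[0,0,0],0],
    [[-0.8,0,0],[0,0,0],0],
    [[-0.8,0,0],[0,0,0],0],
    [[-0.8,0,0],[0,0,0],0],
    [[-0.8,0,0],[0,0,0],0],
    [[-0.8,0,0],[0,0,0],0],
    [[-0.8,0,0],[0,0,0],0],
    [[-0.8,0,0],[0,0,0],0],
    [[-0.8,0,0],[0,0,0],0],
    [[0,0,0],[0,0,0],0],
    [[0,0,0],[0,0,0],0],
    [[0,0,-3],[0,0,0],0],
    [[0,0,-4],[0,0,0],0],
    [[0,-4,-3],[0,0,0],0],
    [[0,-4,0],[0,0,0],0],
    [[0,0,0],[0,0,0],0],
  ],
)

```text
clock: 12.25
position: [0.5177, 0.1331, 0.3509]
tool_rot: [-3.138, -0.002, -0.024]
force: [0.6, -1.1, -0.4]
grip_width: -0.0001
finger_force: 0.0
```

```bash
python3 - <<'E'
from h import *
s=bot.observe();x=s["position"];print(x,s["force"])
b=bot.grab_frame("scene")
save(dict(frame=cv2.resize(b["frame"][140:230,240:360],(800,600),interpolation=cv2.INTER_CUBIC)),"c6.png")
E
```

```text
[0.51771061 0.13308672 0.35089355] [ 0.5505253  -1.08266973 -0.42171694]
```

View pics/c6.png

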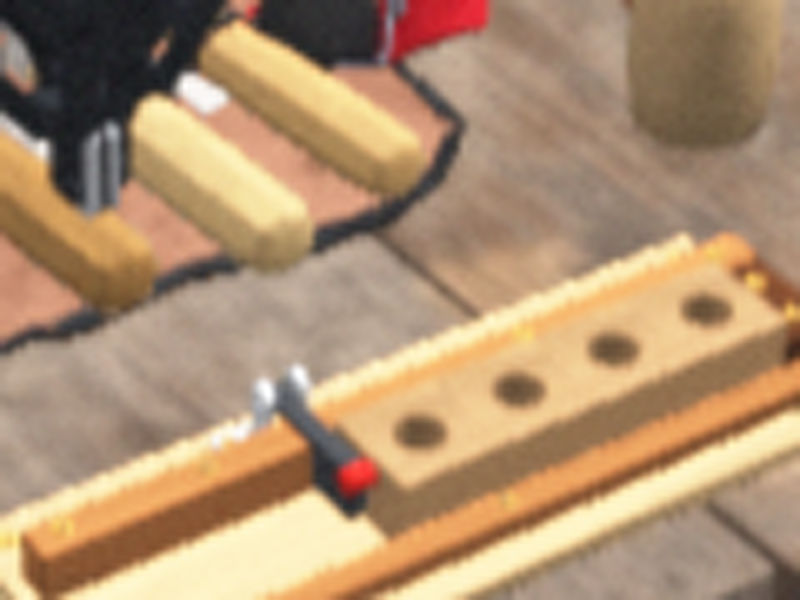

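The flip stop now lies across the channel behind the tail blank, with its roll at crop (357,475). I check its height against the prediction before handing in.

```bash
python3 - <<'E'
from h import *
b=bot.grab_frame("scene")
f=b["frame"][195:230,270:320].astype(int); m=(f[...,0]>150)&(f[...,1]<70)&(f[...,2]<70)
v,u=np.nonzero(m); print("seen",u.mean()+270,v.mean()+195,len(u))
a=-.0293;R=np.array([[np.cos(a),-np.sin(a)],[np.sin(a),np.cos(a)]])
for q in(0,.08,.15,.25): print(q,proj(b,[*(R@[.0535-.06*np.cos(q),.053]+[.4607,-.0039]),.044+.06*np.sin(q)]))
E
```

```text
seen 293.1333333333333 211.0 15
0 [[293.29778963 210.69513574]]
0.08 [[293.29860339 209.29530618]]
0.15 [[293.23208936 208.00930339]]
0.25 [[293.02835747 206.08682612]]
```

The stop is fully down.

```bash
python3 -c "
from workcell import bot
print(bot.job_done())"
```

```text
the job is handed in; nothing more can be done
None
```

The row was pushed home against the end stop (10.8 N at contact) and the flip stop is down in the channel behind the tail blank; I handed the job in at about 12 s, but the hand-in gave back no verdict.

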